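# Put the pliers away in their colour-coded trays

## Robot

A 6-joint arm with a two-finger parallel gripper is mounted at the origin on a cart in front of the work surface, level with it; the furniture and walls round the work are solid. World frame = base frame: x ahead of the robot, y to its left, z up, the work surface at z = 0. Lengths are in mm, angles in degrees, forces in N, time in s.
With the tool pointing down it reaches from about 300 to 850 mm from the base axis. Payload 4.2 kg.
Tool frame: the origin (TCP) lies at the centre of the arm's flange, where the gripper is bolted on; the fingertips stand 191 mm ahead of it and the grasp point (between the pads) lies 172 mm ahead of it; y points along the fingers, x is the direction in which the jaws open and shut, and the axes are right-handed (so a half turn about y gives the same grasp; the last joint's range is limited). The gripper opens to 91 mm and grips with 3 to 60 N. Pads are 32 mm wide; open, the fingers measure 118 mm over their backs; the gripper's body (76 mm by 178 mm) begins 60 mm behind the grasp point.
Start: joints at [74.886, 18.312, 89.639, -0, 72.044, -1.146], TCP at [138.797, 557.995, 404.776] pointing down, gripper open.
Joint ranges: [-177.97, 177.97], [-48.28, 115.42], [12.27, 149.76], [-77.06, 257.06], [2.81, 150.46], [-146.56, 146.56]. Speed limits (degrees/s): [147.25, 147.25, 180, 180, 180, 180].

## Interface

Orientations are given as [roll, pitch, yaw] about the fixed x, y, z axes, in that order (R = Rz(yaw) Ry(pitch) Rx(roll)).
In Python, from workcell import env gives the robot as it stands.
- The arm moves only by the tool carry_out, never from a script. Its argument "increments" is a list of rows, each a list of 3 entries, a list of its own where there are three numbers: the turn, a rotation vector about the tool's x, y, z in rad, then the shift along the tool's x, y, z in mm, then the closure, from 0 (fully open) to 1 (shut). In form: [[[wx, wy, wz], [dx, dy, dz], claw], ...]. A call has 1 to 10 rows; each row is the pose to reach, as a shift and turn from the pose commanded when the call began, along the tool's axes at that moment; what a row does not reach only later rows make up. A row lasts 1/12 s, in which the tool goes at most 41.7 mm and 7.16 degrees, less where a joint would pass 70% of its speed; a pose out of reach is approached as far as the arm can. A call with a gripper value outside its range is refused whole. The fingers move at their own pace and stop on an object; "force" is the grip in N (left out, the last holds). Time passes only in rows, so rows that repeat a pose let the fingers close. It gives the time, the measured TCP pose, the force and the opening at its end, in the units of the state.
- env.state(): the state, without advancing time (a new reading comes with each control period).
- env.grab_frame(name): name is "scene" or "top"; returns a dict with "frame" (420x560x3 uint8, blue, green, red), "z_map" (420x560 float32, mm along the optical axis (not along the pixel's ray), 0 where there is no reading), "camera_matrix" (3x3 intrinsics, pixels), "k1" (the pictures are not rectified: a ray, as slopes to the right and down, at radius r is drawn at 1 + k1 r^2 times it, then the intrinsics apply), "rvec" (rotation vector, rad) and "tvec" (3), from world to camera coordinates, as OpenCV has them. Camera axes: x right, y down, z forward; pixel columns grow to the right and rows downward; lengths in mm; the calibration is good to about 2 mm. A picture is of the moment at which its call begins.
- env.job_done(): hands the job in, once; it reports no verdict.
The state is a dict: "time_s": time; "qpos": joint angles; "qvel": joint speeds; "effort": joint torques, N m; "ee_pos": TCP position; "ee_rot": TCP orientation; "force": force on the tool from outside, world axes, zero at the start; "torque": the same for the moment, N m; "gripper_width": finger opening in mm.
Only numpy, scipy, OpenCV 4.12 (cv2) and the standard library are available. Lean on these libraries where they do the work, as an engineer would, in place of code of your own. Each camera call takes 0.05 s, during which the arm holds its last target. There are 200 camera calls.

## Task

Put each of the three pliers into the tray whose floor has the colour of its handles: red in red, blue in blue, green in green. Each must lie flat inside its tray, lengthways and centred, clear of the lip. Leave the three needle files where they lie, although some have the same colours.

Things in the scene. Friction and masses are not known exactly. Their poses are not given: they have to be found in the camera images.
- pliers_red: cutting pliers with bright red handles, loose, closed, lying flat on the table, 114 x 36 x 10 mm (along x, y, z). Origin: centre of its underside; x runs along it towards the jaws, y across it, z up. About 95 g. At the origin the two rigid handles together are 35 mm wide (along y) and 10 mm high: grip there from above.
- pliers_blue: flat-nose pliers with dark blue handles, loose, closed, lying flat on the table, 130 x 38 x 11 mm (along x, y, z). Origin: centre of its underside; x runs along it towards the jaws, y across it, z up. About 95 g. At the origin the two rigid handles together are 36 mm wide (along y) and 10 mm high: grip there from above.
- pliers_green: round-nose pliers with dark teal-green handles, loose, closed, lying flat on the table, 139 x 40 x 11 mm (along x, y, z). Origin: centre of its underside; x runs along it towards the jaws, y across it, z up. About 95 g. At the origin the two rigid handles together are 38 mm wide (along y) and 10 mm high: grip there from above.
- tray_red: shallow rectangular tool tray fixed to the table, grey with a plain red floor. 180 x 76 mm outside (along its x, y), 166 x 62 mm inside; its floor is 4 mm above the table and its lip 7 mm above the table, but in the middle 90 mm of both long sides there is no lip, only the 3 mm base, so that fingers have room. Origin: centre of its underside (z = 0); x along its length.
- tray_blue: shallow rectangular tool tray fixed to the table, grey with a plain blue floor. 180 x 76 mm outside (along its x, y), 166 x 62 mm inside; its floor is 4 mm above the table and its lip 7 mm above the table, but in the middle 90 mm of both long sides there is no lip, only the 3 mm base, so that fingers have room. Origin: centre of its underside (z = 0); x along its length.
- tray_green: shallow rectangular tool tray fixed to the table, grey with a plain green floor. 180 x 76 mm outside (along its x, y), 166 x 62 mm inside; its floor is 4 mm above the table and its lip 7 mm above the table, but in the middle 90 mm of both long sides there is no lip, only the 3 mm base, so that fingers have room. Origin: centre of its underside (z = 0); x along its length.
- file_red: needle file with a red handle and a thin grey blade, loose, 138 mm long and 10 mm thick, its length roughly along world x; not to be moved. Origin: centre of the underside of its outline; its own y axis runs along its length.
- file_blue: needle file with a blue handle and a thin grey blade, loose, 138 mm long and 10 mm thick, its length roughly along world x; not to be moved. Origin: centre of the underside of its outline; its own y axis runs along its length.
- file_yellow: needle file with a yellow handle and a thin grey blade, loose, 138 mm long and 10 mm thick, its length roughly along world x; not to be moved. Origin: centre of the underside of its outline; its own y axis runs along its length.
- flex_motor: obstacle at the back, fixed: a thin upright stand on the table with a motor and drive sleeve hanging from it. Origin: centre of the foot of its stand. The hanging part takes up x -75 to +50 mm, y -70 to +70 mm about the origin, from 370 mm to over 650 mm above the table: keep the wrist and forearm on the robot's side of it when swinging across.
Mind the look-alikes: they are no part of the job. What is shaped like the pliers_red but orange, purple or yellow is not meant.

How it is judged:
By the outcome, as a careful person would: the job done as asked, in the order asked, and still so for the second after the job is handed in, with the robot touching nothing.
It also fails if it takes over 80 s, if anything falls off the work surface, if the arm or the gripper's body presses on something with over 40 N, if the wrist force passes 120 N, or if a joint passes its speed limit or range.

## Working session

There is one attempt and no reset: what is moved stays moved. The work goes in short steps, Python scripts to look and compute and a tool call to move; the robot and the scene stay as the last step left them, time stands still between calls to the robot, and variables do not carry over. Pictures are saved under pics/ and viewed, about 12 in all and at most 16, crops included, and the job is handed in when it is done.

Besides the shell and the picture viewer there is one more tool, called after ">>>" by a JSON object that holds its "op" and its "data". carry_out: Moves the arm, as the interface text tells. Its arguments: {"type":"object","properties":{"increments":{"type":"array","items":{"type":"array"}},"force":{"type":"number"}},"required":["increments"]}

```bash
mkdir -p pics; ls; python3 - <<'E'
from workcell import env
import cv2,numpy as np
print(env.state())
for n in("scene","top"):
    d=env.grab_frame(n); cv2.imwrite(f"pics/{n}0.png",d["frame"]); np.savez(f"pics/{n}0.npz",**d)
    R=cv2.Rodrigues(np.array(d["rvec"],float))[0]; print(n,d["camera_matrix"],d["k1"],"pos",-R.T@np.ravel(d["tvec"]),R[2])
E
```

```text
pics
{'time_s': 0.0, 'qpos': array([ 7.48853571e+01,  1.83517294e+01,  8.97080451e+01,  7.18254591e-04,
        7.20435200e+01, -1.14537265e+00]), 'qvel': array([ 0.05401947,  0.05502514,  0.06151457,  0.11919525, -0.09332789,
        0.08515435]), 'effort': array([-2.86384748e-04, -4.12455618e+01, -2.31972170e+01,  7.28140818e-02,
        4.58464783e-02, -1.59766264e-04]), 'ee_pos': array([138.75263307, 557.82804003, 403.90798511]), 'ee_rot': array([-89.99725249,   0.10326016,  76.03051013]), 'force': array([-0.6515488 , -0.43912085,  0.14878761]), 'torque': array([ 0.02655547,  0.09693664, -0.03789028]), 'gripper_width': 91.18764953927631}
scene [[406.74129515   0.         270.07096928]
 [  0.         406.74129515 213.5871466 ]
 [  0.           0.           1.        ]] -0.06801961774828025 pos [-488.96449889  649.88098509 1173.59521529] [ 0.64052824 -0.31586924 -0.69996442]
top [[395.99147225   0.         274.65924168]
 [  0.         395.99147225 204.87772242]
 [  0.           0.           1.        ]] -0.015438120355962901 pos [ 349.32715391  129.2660391  1291.597942  ] [ 0.16279787  0.00378453 -0.98665218]
```

View both.

View pics/scene0.png

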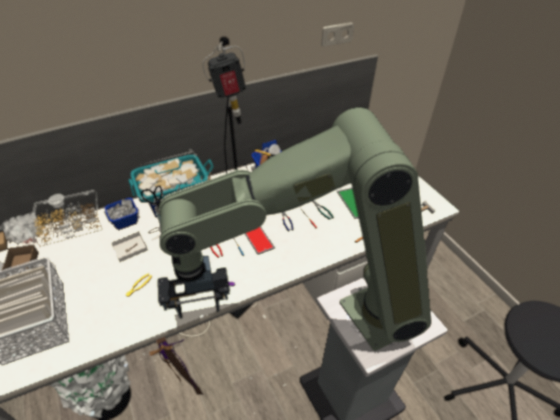

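View pics/top0.png

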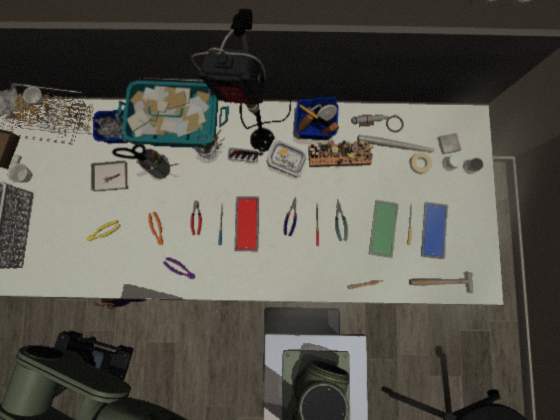

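```bash
cat > h.py <<'E'
import cv2,numpy as np
def rays(d,px):
    R=cv2.Rodrigues(np.array(d["rvec"],float))[0]; t=np.ravel(d["tvec"])
    u=cv2.undistortPoints(np.array(px,float).reshape(-1,1,2),np.array(d["camera_matrix"]),np.array([float(d["k1"]),0,0,0])).reshape(-1,2)
    return -R.T@t, np.c_[u,np.ones(len(u))], R
def onplane(d,px,z):
    C,u,R=rays(d,px); D=u@R; return C+D*((z-C[2])/D[:,2])[:,None]
def project(d,P):
    return cv2.projectPoints(np.array(P,float).reshape(-1,1,3),np.array(d["rvec"],float),np.array(d["tvec"],float),np.array(d["camera_matrix"]),np.array([float(d["k1"]),0,0,0,0]))[0].reshape(-1,2)
def tri(d1,p1,d2,p2):
    C1,u1,R1=rays(d1,[p1]);C2,u2,R2=rays(d2,[p2]);a=(u1@R1)[0];b=(u2@R2)[0]
    s=np.linalg.lstsq(np.c_[a,-b],C2-C1,rcond=None)[0]; A=C1+a*s[0];B=C2+b*s[1]
    return (A+B)/2,np.linalg.norm(A-B)
def depthz(d,mask):
    v,u=np.nonzero(mask); z=d["z_map"][v,u]; k=z>0
    C,r,R=rays(d,np.c_[u,v][k]); return np.median((C+(r*z[k,None])@R)[:,2])
def blob(f,box,kind="dark"):
    """contour points (px) of biggest thing differing from the white table in box (x0,y0,x1,y1)"""
    x0,y0,x1,y1=box; s=6; c=f[y0:y1,x0:x1].astype(np.float32)
    tab=np.median(c.reshape(-1,3)[c.reshape(-1,3).sum(1)>np.percentile(c.sum(2),50)],0)
    dist=np.abs(c-tab).max(2); dist=cv2.resize(dist,None,fx=s,fy=s,interpolation=cv2.INTER_CUBIC)
    m=(dist>0.33*tab.max()).astype(np.uint8)
    cs=cv2.findContours(m,0,2)[0]; k=max(cs,key=cv2.contourArea)
    return (k.reshape(-1,2)+.5)/s-.5+[x0,y0]
def rect(P):
    """centre, length, width, angle (deg, of long axis from world x, -90..90) of world points"""
    (c,(w,h),a)=cv2.minAreaRect(P[:,:2].astype(np.float32))
    if w<h: w,h,a=h,w,a+90
    return np.round(c,1),round(w,1),round(h,1),round((a+90)%180-90,1)
BOX=dict(pl_red=(186,192,206,242),pl_blue=(281,190,302,244),pl_green=(331,192,352,248),tr_red=(231,188,262,258),tr_green=(366,193,401,261),tr_blue=(417,195,450,264),f_red=(308,198,326,250),f_blue=(214,198,228,250),f_yel=(404,198,416,250))
E
python3 - <<'E'
from h import *
T=dict(np.load("pics/top0.npz"));S=dict(np.load("pics/scene0.npz"))
f=T["frame"]
for n,b in BOX.items():
    k=blob(f,b); P=onplane(T,k,5); m=np.zeros(f.shape[:2],np.uint8); cv2.fillPoly(m,[np.round(k).astype(int)],1)
    r=rect(P); print(n,r,"depth z",round(depthz(T,m),1),"scene px",project(S,[[*r[0],5]]).round(0))
tz=np.zeros(f.shape[:2],np.uint8);tz[180:250,265:278]=1;print("table z",depthz(T,tz))
a=cv2.resize(f[180:275,180:455],None,fx=2.9,fy=2.9,interpolation=cv2.INTER_CUBIC);b=cv2.resize(S["frame"][170:270,190:390],None,fx=2.9,fy=2.9)
b=cv2.copyMakeBorder(b,0,0,0,a.shape[1]-b.shape[1],0);cv2.imwrite("pics/c1.png",np.vstack([a,b]))
E
```

```text
pl_red (array([515.3, 391.8]), 112.8, 37.7, 2.8) depth z 6.9 scene px [[214. 246.]]
pl_blue (array([525. ,  81.2]), 128.2, 39.8, -8.1) depth z 7.5 scene px [[285. 219.]]
pl_green (array([516.4, -83.8]), 135.6, 40.8, -0.3) depth z 8.5 scene px [[321. 208.]]
tr_red (array([499.1, 224.6]), 179.7, 77.3, 0.7) depth z 3.9 scene px [[256. 235.]]
tr_green (array([ 491. , -220.7]), 177.3, 75.9, -8.4) depth z 4.4 scene px [[352. 202.]]
tr_blue (array([ 488. , -386.4]), 178.7, 76.8, -6.3) depth z 4.6 scene px [[384. 191.]]
f_red (array([498.2,  -5.3]), 134.1, 9.0, 0.5) depth z 5.7 scene px [[307. 217.]]
f_blue (array([489.9, 308.8]), 124.3, 11.9, -1.4) depth z 5.4 scene px [[237. 243.]]
f_yel (array([ 471.8, -304.8]), 63.5, 11.0, -6.1) depth z 7.2 scene px [[371. 199.]]
table z -0.15632665819828162
```

View pics/c1.png

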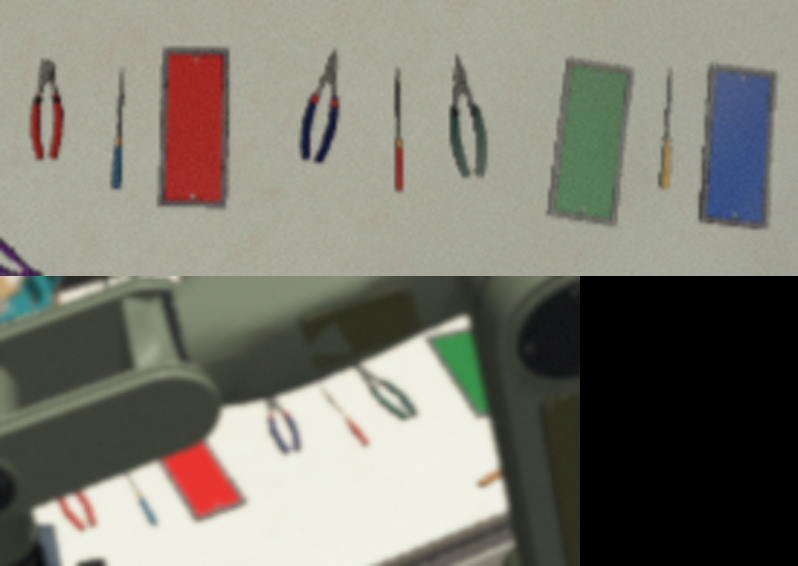

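```bash
cat >> h.py <<'E'
def axisbox(P,up=True):
    """symmetry axis from the filled outline's second moments; centre of the extents along it"""
    q=np.round((P[:,:2]-P[:,:2].min(0)+5)*4).astype(np.int32); m=np.zeros(q.max(0)[::-1]+20,np.uint8); cv2.fillPoly(m,[q],1)
    M=cv2.moments(m,True); a=.5*np.arctan2(2*M["mu11"],M["mu20"]-M["mu02"])
    e=np.array([[np.cos(a),np.sin(a)],[-np.sin(a),np.cos(a)]]); s=P[:,:2]@e.T; lo,hi=s.min(0),s.max(0)
    return ((lo+hi)/2@e).round(1),(hi-lo).round(1),round(np.degrees(a),1)
def inc(env,x,y,z,yaw):
    from scipy.spatial.transform import Rotation as Ro
    s=env.state(); R=Ro.from_euler("xyz",s["ee_rot"],degrees=True); Rt=Ro.from_euler("xyz",[-90,0,yaw],degrees=True)
    return (R.inv()*Rt).as_rotvec().round(3), R.inv().apply(np.array([x,y,z])-s["ee_pos"]).round(1)
E
python3 - <<'E'
from h import *
from workcell import env
T=dict(np.load("pics/top0.npz"));S=dict(np.load("pics/scene0.npz"))
for n in("pl_red","pl_blue","pl_green"):
    k=blob(T["frame"],BOX[n]); print(n,axisbox(onplane(T,k,5)))
# triangulate tray_red near corners: lowest contour corners in both views
f=S["frame"];m=((f[...,2]>150)&(f[...,1]<90)).astype(np.uint8);m[:220]=0
k=max(cv2.findContours(m,0,2)[0],key=cv2.contourArea).reshape(-1,2); 
ft=T["frame"];mt=((ft[...,2].astype(int)-ft[...,1]>60)).astype(np.uint8);mt[:,:231]=0;mt[:,263:]=0;mt[:190]=0;mt[260:]=0
kt=max(cv2.findContours(mt,0,2)[0],key=cv2.contourArea).reshape(-1,2)
br,bl=lambda k:k[(k@[1,1]).argmax()],lambda k:k[(k@[-1,1]).argmax()]
print("tray floor corner",tri(S,br(k) ,T,br(kt)),br(k),br(kt),tri(S,k[k[:,1].argmax()],T,bl(kt)))
for t in [(515,392,290,93),(525,81,290,82)]: print(inc(env,*t))
E
```

```text
pl_red (array([515.3, 391.7]), array([112.9,  37.7]), np.float64(2.1))
pl_blue (array([525.1,  80.1]), array([128.,  40.]), np.float64(-11.1))
pl_green (array([516.8, -80.5]), array([136.1,  41.2]), np.float64(7.4))
tray floor corner (array([ 4.19797477e+02,  1.96201452e+02, -3.33045240e-02]), np.float64(1.9000552859751632)) [271 247] [255 248] (array([417.62132745, 252.86051328,   8.26419263]), np.float64(0.4703929987156983))
(array([-0.   , -0.296, -0.002]), array([ -70. ,  114.1, -405.1]))
(array([-0.   , -0.104, -0.002]), array([-369.3,  114.6, -489.9]))
```

>>> {"op": "carry_out", "data": {"increments": [[[0,-0.1,0],[-23,38,-40],0.25],[[0,-0.2,0],[-35,57,-80],0.25],[[0,-0.296,0],[-45,75,-120],0.25],[[0,-0.296,0],[-50,85,-160],0.25],[[0,-0.296,0],[-55,95,-200],0.25],[[0,-0.296,0],[-60,105,-240],0.25],[[0,-0.296,0],[-65,114,-280],0.25],[[0,-0.296,0],[-68,114,-320],0.25],[[0,-0.296,0],[-70,114,-360],0.25],[[0,-0.296,0],[-70,114,-405],0.25]], "force": 25}}

```text
time_s: 0.93
ee_pos: [494.1, 396.9, 289.9]
ee_rot: [-89.9, 0.1, 93.0]
force: [0.1, 1.1, 0.5]
gripper_width: 68.3
```

```bash
python3 - <<'E'
from h import *
from workcell import env
s=env.state();print(s["ee_pos"],s["ee_rot"],s["qpos"],s["gripper_width"])
print(inc(env,515.3,391.7,192.5,92.1))
d=env.grab_frame("scene");np.savez("pics/scene1.npz",**d);d=d["frame"]
a=cv2.resize(d[130:330,130:400],None,fx=2.9,fy=2.9,interpolation=cv2.INTER_CUBIC)
cv2.imwrite("pics/s1.png",a)
E
```

```text
[494.11332604 396.90550385 289.94776365] [-8.98875464e+01  6.91590347e-02  9.29631207e+01] [ 3.77324431e+01  2.85003981e+01  9.07220059e+01  8.37488831e-03
  6.09094113e+01 -5.52346900e+01] 68.25759683048894
(array([-0.002,  0.015, -0.001]), array([ -6.2,  97.4, -21.1]))
```

View pics/s1.png

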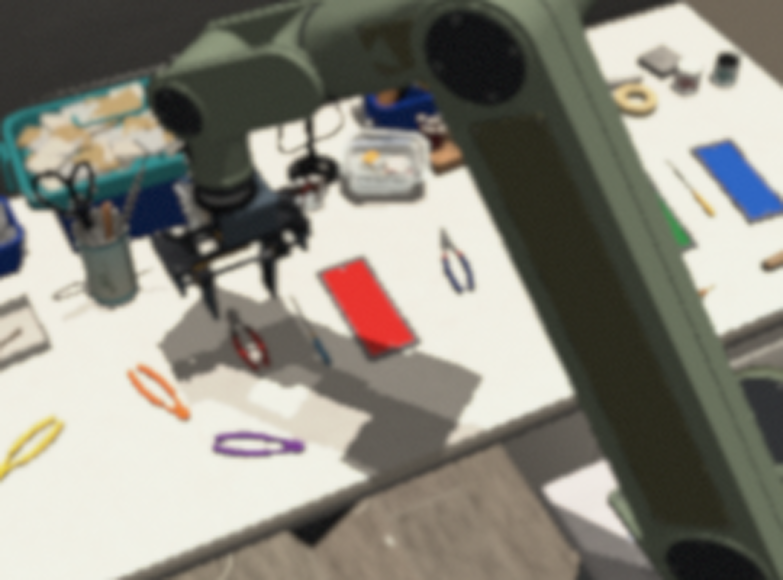

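>>> {"op": "carry_out", "data": {"increments": [[[-0.002,0.015,0],[-6,0,-21],0.25],[[-0.002,0.015,0],[-6.2,10,-21],0.25],[[-0.002,0.015,0],[-6.2,30,-21],0.25],[[-0.002,0.015,0],[-6.2,55,-21],0.25],[[-0.002,0.015,0],[-6.2,75,-21],0.25],[[-0.002,0.015,0],[-6.2,80,-21],0.25],[[-0.002,0.015,0],[-6.2,80,-21],0.25]]}}

```text
time_s: 1.57
ee_pos: [512.5, 393.2, 208.7]
ee_rot: [-89.9, 0.2, 92.2]
force: [-0.6, 0.5, -0.4]
gripper_width: 68.6
```

```bash
python3 - <<'E'
from h import *
from workcell import env
print(inc(env,515.3,391.7,192.5,92.1))
for v in("top","scene"):
    d=env.grab_frame(v); cv2.imwrite(f"pics/{v}2.png",d["frame"]);
    if v=="top":T2=d
T=dict(np.load("pics/top0.npz"));S=dict(np.load("pics/scene1.npz"))
kb=blob(S["frame"],(278,205,296,235)); kt=blob(T["frame"],BOX["pl_blue"])
mo=lambda k:(lambda M:(M["m10"]/M["m00"],M["m01"]/M["m00"]))(cv2.moments(k.astype(np.float32)))
print("blue tri",tri(S,mo(kb),T,mo(kt)),onplane(T,[mo(kt)],5))
a=np.hstack([cv2.resize(T2["frame"][150:290,130:270],(400,400),interpolation=cv2.INTER_CUBIC),cv2.resize(d["frame"][180:290,160:270],(400,400),interpolation=cv2.INTER_CUBIC)])
cv2.imwrite("pics/p2.png",a)
E
```

```text
(array([-0.002,  0.001, -0.003]), array([-1.5, 16.2, -2.8]))
blue tri (array([510.83491673,  79.33517434,  12.64091491]), np.float64(7.372345194887274)) [[513.7819632   82.17385499   5.        ]]
```

View pics/p2.png

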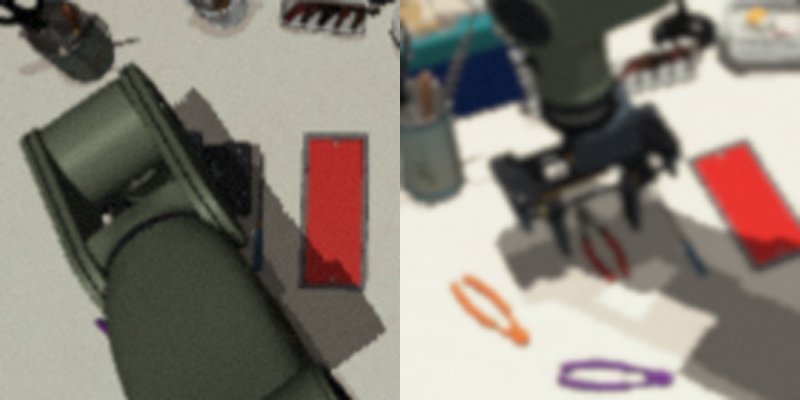

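>>> {"op": "carry_out", "data": {"increments": [[[0,0,0],[0,10,0],0.25],[[0,0,0],[0,16.5,0],0.25],[[0,0,0],[0,16.5,0],0.25],[[0,0,0],[0,16.5,0],0.5],[[0,0,0],[0,16.5,0],0.8],[[0,0,0],[0,16.5,0],0.8],[[0,0,0],[0,16.5,0],0.8],[[0,0,0],[0,16.5,0],0.8],[[0,0,0],[0,16.5,0],0.8],[[0,0,0],[0,16.5,0],0.8]]}}

```text
time_s: 2.5
ee_pos: [514.0, 393.3, 194.7]
ee_rot: [-90.1, -0.0, 92.1]
force: [-0.7, 0.8, 1.2]
gripper_width: 34.7
```

>>> {"op": "carry_out", "data": {"increments": [[[0,0,0],[0,-15,0],0.8],[[0,0,0],[0,-35,0],0.8],[[0,0,0],[-15,-50,0],0.8],[[0,0.01,0],[-40,-50,5],0.8],[[0,0.02,0],[-75,-50,10],0.8],[[0,0.024,0],[-110,-50,15],0.8],[[0,0.024,0],[-140,-50,20],0.8],[[0,0.024,0],[-160,-50,22],0.8],[[0,0.024,0],[-167,-50,22],0.8],[[0,0.024,0],[-167,-50,22],0.8]]}}

```text
time_s: 3.33
ee_pos: [498.0, 224.2, 244.4]
ee_rot: [-90.1, 0.0, 90.6]
force: [-0.3, 0.7, -1.9]
gripper_width: 34.5
```

```bash
python3 - <<'E'
from h import *
from workcell import env
s=env.state();print(s["ee_pos"],s["gripper_width"]);print(inc(env,497.8,225.4,199,90.7))
d=env.grab_frame("scene")["frame"]
cv2.imwrite("pics/s3.png",cv2.resize(d[150:290,180:350],None,fx=4,fy=4,interpolation=cv2.INTER_CUBIC))
E
```

```text
[497.95059231 224.18823812 244.44161155] 34.54681707359728
(array([ 0.002, -0.001, -0.   ]), array([ 1.2, 45.4,  0.2]))
```

View pics/s3.png

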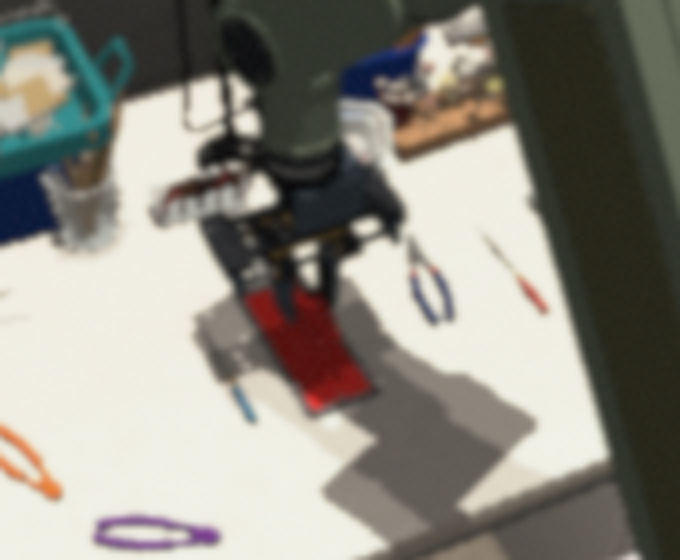

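>>> {"op": "carry_out", "data": {"increments": [[[0,0,0],[1,15,0],0.8],[[0,0,0],[1,32,0],0.8],[[0,0,0],[1,42,0],0.8],[[0,0,0],[1,45.5,0],0.8],[[0,0,0],[1,45.5,0],0.8],[[0,0,0],[1,45.5,0],0.8],[[0,0,0],[1,45.5,0],0.4],[[0,0,0],[1,45.5,0],0.4],[[0,0,0],[1,45.5,0],0.4],[[0,0,0],[1,45.5,0],0.4]]}}

```text
time_s: 4.22
ee_pos: [498.2, 226.6, 199.1]
ee_rot: [-90.1, -0.0, 90.8]
force: [-0.6, 0.2, -0.9]
gripper_width: 54.3
```

>>> {"op": "carry_out", "data": {"increments": [[[0,0,0],[0,-20,0],0.3],[[0,0,0],[0,-50,0],0.25],[[0,0.05,0],[-20,-75,-5],0.25],[[0,0.1,0],[-50,-75,-12],0.25],[[0,0.15,0],[-85,-75,-20],0.25],[[0,0.208,0],[-115,-75,-25],0.25],[[0,0.208,0],[-138,-75,-25],0.25],[[0,0.208,0],[-146,-75,-25],0.25],[[0,0.208,0],[-146,-75,-25],0.25],[[0,0.208,0],[-146,-75,-25],0.25]]}}

```text
time_s: 5.05
ee_pos: [524.9, 81.0, 274.0]
ee_rot: [-90.1, -0.1, 78.8]
force: [0.1, -0.2, 0.2]
gripper_width: 68.3
```

```bash
python3 - <<'E'
from h import *
from workcell import env
s=env.state();print(s["ee_pos"],s["qpos"]);print(inc(env,525.1,80.1,194,78.9))
t=env.grab_frame("top")["frame"];d=env.grab_frame("scene")["frame"]
cv2.imwrite("pics/s4.png",np.hstack([cv2.resize(t[150:290,170:310],(400,400),interpolation=cv2.INTER_CUBIC),cv2.resize(d[160:290,200:330],(400,400),interpolation=cv2.INTER_CUBIC)]))
E
```

```text
[524.86024097  81.04519261 274.01078306] [ 7.52901040e+00  2.12437062e+01  1.06105253e+02  3.73755585e-02
  5.25261259e+01 -7.12764352e+01]
(array([ 0.002, -0.002,  0.001]), array([-1. , 80. , -0.3]))
```

View pics/s4.png

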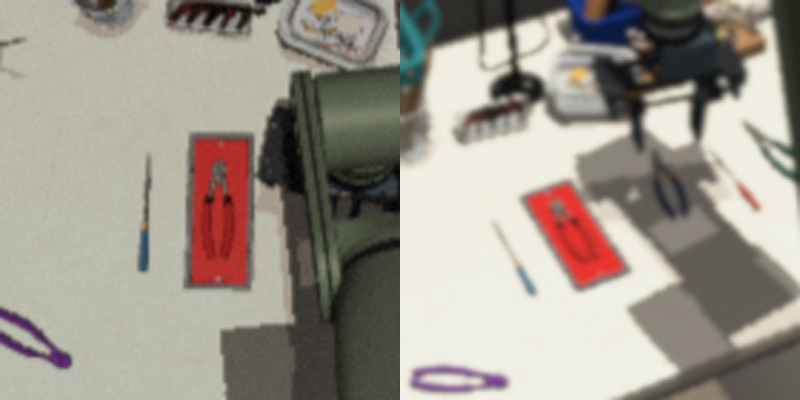

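>>> {"op": "carry_out", "data": {"increments": [[[0,0,0],[-1,25,0],0.25],[[0,0,0],[-1,50,0],0.25],[[0,0,0],[-1,70,0],0.25],[[0,0,0],[-1,79,0],0.25],[[0,0,0],[-1,80,0],0.25],[[0,0,0],[-1,80,0],0.5],[[0,0,0],[-1,80,0],0.8],[[0,0,0],[-1,80,0],0.8],[[0,0,0],[-1,80,0],0.8],[[0,0,0],[-1,80,0],0.8]]}}

```text
time_s: 5.98
ee_pos: [525.1, 80.0, 194.8]
ee_rot: [-90.2, -0.1, 78.8]
force: [0.3, -0.5, -0.6]
gripper_width: 37.8
```

>>> {"op": "carry_out", "data": {"increments": [[[0,0,0],[0,0,0],0.8],[[0,0,0],[0,0,0],0.8],[[0,0,0],[0,0,0],0.8]]}}

```text
time_s: 6.23
ee_pos: [525.1, 79.9, 194.7]
ee_rot: [-90.2, -0.1, 78.8]
force: [-0.6, -0.5, 6.1]
gripper_width: 35.5
```

>>> {"op": "carry_out", "data": {"increments": [[[0,0,0],[0,-15,0],0.8],[[0,0,0],[0,-40,0],0.8],[[0,0,0],[-10,-60,-1],0.8],[[0,-0.02,0],[-30,-60,-4],0.8],[[0,-0.04,0],[-62,-60,-7],0.8],[[0,-0.06,0],[-98,-60,-11],0.8],[[0,-0.086,0],[-135,-60,-16],0.8],[[0,-0.086,0],[-172,-60,-20],0.8],[[0,-0.086,0],[-209,-60,-24],0.8],[[0,-0.086,0],[-246,-60,-29],0.8]]}}

```text
time_s: 7.07
ee_pos: [504.8, -168.7, 253.6]
ee_rot: [-90.1, -0.0, 83.8]
force: [1.0, 0.1, -1.1]
gripper_width: 35.7
```

```bash
python3 - <<'E'
from h import *
from workcell import env
s=env.state();print(s["ee_pos"],s["qpos"]);print(inc(env,488,-386.4,255,83.7))
E
```

```text
[ 504.76939719 -168.71471594  253.61282778] [-1.97331277e+01  2.27549793e+01  1.07286073e+02  6.36456408e-02
  4.98986421e+01 -1.03541993e+02]
(array([0.001, 0.001, 0.001]), array([-218.2,   -1.5,   -7. ]))
```

>>> {"op": "carry_out", "data": {"increments": [[[0,0,0],[-36,-1,-1],0.8],[[0,0,0],[-72,-1,-2],0.8],[[0,0,0],[-108,-1,-3],0.8],[[0,0,0],[-144,-1,-5],0.8],[[0,0,0],[-175,-1,-6],0.8],[[0,0,0],[-200,-1,-7],0.8],[[0,0,0],[-215,-1,-7],0.8],[[0,0,0],[-218,-1,-7],0.8],[[0,0,0],[-218,-1,-7],0.8],[[0,0,0],[-218,-1,-7],0.8]]}}

```text
time_s: 7.9
ee_pos: [488.8, -383.3, 254.4]
ee_rot: [-90.1, -0.1, 83.8]
force: [0.0, 0.3, -0.3]
gripper_width: 35.5
```

```bash
python3 - <<'E'
from h import *
from workcell import env
s=env.state();print(s["ee_pos"],s["qpos"],s["gripper_width"]);print(inc(env,488,-386.4,199.2,83.7))
d=env.grab_frame("scene")["frame"]
cv2.imwrite("pics/s5.png",cv2.resize(d[110:250,290:460],None,fx=4,fy=4,interpolation=cv2.INTER_CUBIC))
E
```

```text
[ 488.79959149 -383.31775118  254.43936278] [ -39.19163205   29.46994249   94.90298974    0.14132748   55.64294113
 -123.05928651] 35.54377541390234
(array([0.001, 0.002, 0.002]), array([-3.3, 55.2,  0.5]))
```

View pics/s5.png

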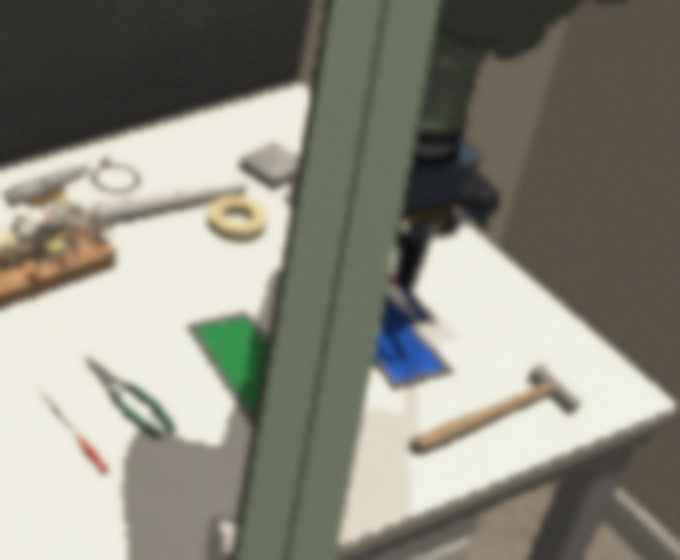

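>>> {"op": "carry_out", "data": {"increments": [[[0,0,0],[-2,20,0],0.8],[[0,0,0],[-2,40,0],0.8],[[0,0,0],[-2,50,0],0.8],[[0,0,0],[-2,52,0],0.8],[[0,0,0],[-2,52,0],0.8],[[0,0,0],[-2,52,0],0.8]]}}

```text
time_s: 8.45
ee_pos: [489.2, -386.2, 203.6]
ee_rot: [-90.2, 0.0, 83.8]
force: [0.7, 0.3, -0.4]
gripper_width: 35.5
```

>>> {"op": "carry_out", "data": {"increments": [[[0,0,0],[0,3,1],0.8],[[0,0,0],[0,4,1],0.8],[[0,0,0],[0,4,1],0.8],[[0,0,0],[0,4,1],0.4],[[0,0,0],[0,4,1],0.4],[[0,0,0],[0,4,1],0.4],[[0,0,0],[0,4,1],0.4],[[0,0,0],[0,-10,1],0.4],[[0,0,0],[0,-40,1],0.3],[[0,0,0],[0,-70,1],0.25]]}}

```text
time_s: 9.28
ee_pos: [487.2, -386.2, 272.4]
ee_rot: [-89.9, -0.1, 83.8]
force: [0.4, -1.2, -0.4]
gripper_width: 65.2
```

```bash
python3 - <<'E'
from h import *
from workcell import env
s=env.state();print(s["ee_pos"],s["gripper_width"]);print(inc(env,516.8,-80.5,275,97.4))
E
```

```text
[ 487.24994881 -386.17280477  272.42369819] 65.20299950614303
(array([-0.001, -0.238,  0.002]), array([307.1,  -1.9,   3.8]))
```

>>> {"op": "carry_out", "data": {"increments": [[[0,-0.03,0],[38,-2,0],0.25],[[0,-0.06,0],[76,-2,1],0.25],[[0,-0.1,0],[114,-2,1],0.25],[[0,-0.14,0],[152,-2,2],0.25],[[0,-0.18,0],[190,-2,2],0.25],[[0,-0.21,0],[228,-2,3],0.25],[[0,-0.238,0],[265,-2,3],0.25],[[0,-0.238,0],[292,-2,4],0.25],[[0,-0.238,0],[307,-2,4],0.25],[[0,-0.238,0],[307,-2,4],0.25]]}}

```text
time_s: 10.12
ee_pos: [517.0, -78.1, 275.1]
ee_rot: [-90.1, -0.0, 97.6]
force: [0.0, -0.2, -0.5]
gripper_width: 68.3
```

```bash
python3 - <<'E'
from h import *
from workcell import env
s=env.state();print(s["ee_pos"],s["gripper_width"]);print(inc(env,516.8,-80.5,194,97.4))
t=env.grab_frame("top")["frame"];d=env.grab_frame("scene")["frame"]
cv2.imwrite("pics/s6.png",np.hstack([cv2.resize(t[160:290,320:450],(400,400),interpolation=cv2.INTER_CUBIC),cv2.resize(d[140:270,270:400],(400,400),interpolation=cv2.INTER_CUBIC)]))
E
```

```text
[517.00194472 -78.09340331 275.11676206] 68.27307648758052
(array([0.002, 0.004, 0.001]), array([-2.4, 81.1,  0.7]))
```

View pics/s6.png

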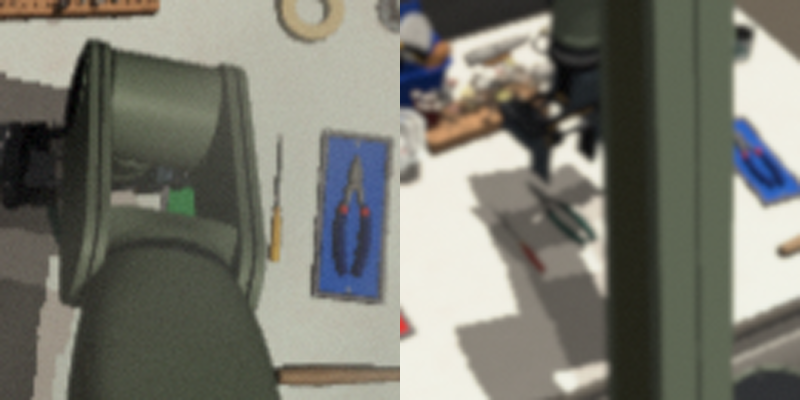

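>>> {"op": "carry_out", "data": {"increments": [[[0,0,0],[-1,25,0],0.25],[[0,0,0],[-1,50,0],0.25],[[0,0,0],[-1,70,0],0.25],[[0,0,0],[-1,79,0],0.25],[[0,0,0],[-1,81,0],0.25],[[0,0,0],[-1,81,0],0.5],[[0,0,0],[-1,81,0],0.8],[[0,0,0],[-1,81,0],0.8],[[0,0,0],[-1,81,0],0.8],[[0,0,0],[-1,81,0],0.8]]}}

```text
time_s: 11.05
ee_pos: [517.5, -81.8, 194.7]
ee_rot: [-90.2, 0.0, 97.4]
force: [-0.4, -0.1, 0.5]
gripper_width: 38.1
```

>>> {"op": "carry_out", "data": {"increments": [[[0,0,0],[0,0,0],0.8],[[0,0,0],[0,0,0],0.8],[[0,0,0],[0,0,0],0.8]]}}

```text
time_s: 11.3
ee_pos: [517.5, -81.7, 194.7]
ee_rot: [-90.2, 0.0, 97.4]
force: [-0.5, 0.6, 6.5]
gripper_width: 37.1
```

```bash
python3 - <<'E'
from h import *
from workcell import env
s=env.state();print(s["ee_pos"],s["gripper_width"]);print(inc(env,491,-220.7,254,81.6))
E
```

```text
[517.49544095 -81.72484027 194.74225244] 37.14100060026818
(array([ 0.003,  0.276, -0.   ]), array([-134.4,  -59.3,   44. ]))
```

>>> {"op": "carry_out", "data": {"increments": [[[0,0,0],[0,-15,0],0.8],[[0,0,0],[0,-40,0],0.8],[[0,0.05,0],[-10,-59,3],0.8],[[0,0.1,0],[-30,-59,10],0.8],[[0,0.16,0],[-60,-59,20],0.8],[[0,0.22,0],[-90,-59,30],0.8],[[0,0.276,0],[-115,-59,38],0.8],[[0,0.276,0],[-130,-59,43],0.8],[[0,0.276,0],[-134.5,-59,43.5],0.8],[[0,0.276,0],[-134.5,-59,43.5],0.8]]}}

```text
time_s: 12.13
ee_pos: [491.2, -221.6, 252.6]
ee_rot: [-90.1, -0.0, 81.5]
force: [0.2, -0.5, -1.0]
gripper_width: 37.7
```

```bash
python3 - <<'E'
from h import *
from workcell import env
s=env.state();print(s["ee_pos"],s["gripper_width"]);print(inc(env,491.5,-220.7,199.2,81.6))
E
```

```text
[ 491.15592217 -221.57973048  252.61990924] 37.73235007971924
(array([ 0.002, -0.002,  0.001]), array([ 0.9, 53.4, -0.1]))
```

>>> {"op": "carry_out", "data": {"increments": [[[0,0,0],[1,20,0],0.8],[[0,0,0],[1,40,0],0.8],[[0,0,0],[1,50,0],0.8],[[0,0,0],[1,53,0],0.8],[[0,0,0],[1,53,0],0.8],[[0,0,0],[1,53,0],0.8],[[0,0,0],[1,53,0],0.8]]}}

```text
time_s: 12.72
ee_pos: [492.0, -219.4, 200.3]
ee_rot: [-90.2, -0.0, 81.6]
force: [0.5, -0.1, 0.0]
gripper_width: 37.5
```

>>> {"op": "carry_out", "data": {"increments": [[[0,0,0],[-1,1,0],0.8],[[0,0,0],[-1,1,0],0.8],[[0,0,0],[-1,1,0],0.4],[[0,0,0],[-1,1,0],0.4],[[0,0,0],[-1,1,0],0.4],[[0,0,0],[-1,1,0],0.4],[[0,0,0],[-1,-10,0],0.4],[[0,0,0],[-1,-40,0],0.3],[[0,0,0],[-1,-80,0],0.25],[[0,0,0],[-1,-110,0],0.25]]}}

```text
time_s: 13.55
ee_pos: [491.3, -220.8, 312.0]
ee_rot: [-90.2, -0.0, 81.6]
force: [1.1, 0.4, 0.3]
gripper_width: 68.0
```

>>> {"op": "carry_out", "data": {"increments": [[[0,0,0],[36,0,10],0.25],[[0,0,0],[72,0,20],0.25],[[0,0,0],[108,0,30],0.25],[[0,0,0],[144,0,40],0.25],[[0,0,0],[180,0,50],0.25],[[0,0,0],[216,0,60],0.25],[[0,0,0],[252,0,60],0.25],[[0,0,0],[288,0,60],0.25],[[0,0,0],[320,0,60],0.25],[[0,0,0],[320,0,60],0.25]]}}

```text
time_s: 14.38
ee_pos: [479.3, 108.8, 310.2]
ee_rot: [-90.2, -0.2, 81.8]
force: [0.2, 0.0, 0.5]
gripper_width: 68.2
```

```bash
python3 - <<'E'
from h import *
from workcell import env
d=env.grab_frame("top");f=d["frame"];s=env.grab_frame("scene")["frame"]
T=dict(np.load("pics/top0.npz"))
for n in("f_red","f_blue","f_yel"):
    print(n,[rect(onplane(x,blob(x["frame"],BOX[n]),5)) for x in(T,d)])
cv2.imwrite("pics/s7.png",np.vstack([cv2.resize(f[180:275,180:455],None,fx=2.9,fy=2.9,interpolation=cv2.INTER_CUBIC),cv2.resize(s[160:280,190:465],(797,320))]))
E
```

```text
f_red [(array([498.2,  -5.3]), 134.1, 9.0, 0.5), (array([503.2,  -3.5]), 170.7, 58.0, 0.3)]
f_blue [(array([489.9, 308.8]), 124.3, 11.9, -1.4), (array([489.1, 308.6]), 123.7, 11.7, -1.7)]
f_yel [(array([ 471.8, -304.8]), 63.5, 11.0, -6.1), (array([ 471.5, -304.4]), 62.0, 10.8, -5.4)]Traceback (most recent call last):
  File "<stdin>", line 7, in <module>
    return _nx.concatenate(arrs, 0, dtype=dtype, casting=casting)
           ~~~~~~~~~~~~~~~^^^^^^^^^^^^^^^^^^^^^^^^^^^^^^^^^^^^^^^
ValueError: all the input array dimensions except for the concatenation axis must match exactly, but along dimension 1, the array at index 0 has size 798 and the array at index 1 has size 797
```

>>> {"op": "carry_out", "data": {"increments": [[[0,0,0],[30,0,0],0.25],[[0,0,0],[60,0,0],0.25],[[0,0,0],[90,0,0],0.25],[[0,0,0],[120,0,0],0.25],[[0,0,0],[150,0,0],0.25],[[0,0,0],[180,0,0],0.25],[[0,0,0],[180,0,0],0.25],[[0,0,0],[180,0,0],0.25]]}}

```text
time_s: 15.15
ee_pos: [505.3, 282.3, 309.6]
ee_rot: [-90.1, 0.0, 81.6]
force: [0.2, -1.1, -0.9]
gripper_width: 68.2
```

```bash
python3 - <<'E'
from h import *
from workcell import env
d=env.grab_frame("top");f=d["frame"];s=env.grab_frame("scene")["frame"]
print(rect(onplane(d,blob(f,BOX["f_red"]),5)))
cv2.imwrite("pics/s8.png",np.vstack([cv2.resize(f[180:275,180:455],(798,276),interpolation=cv2.INTER_CUBIC),cv2.resize(s[160:280,190:465],(798,320))]))
E
```

```text
(array([497.1,  -5.4]), 131.8, 8.9, 0.4)
```

View pics/s8.png

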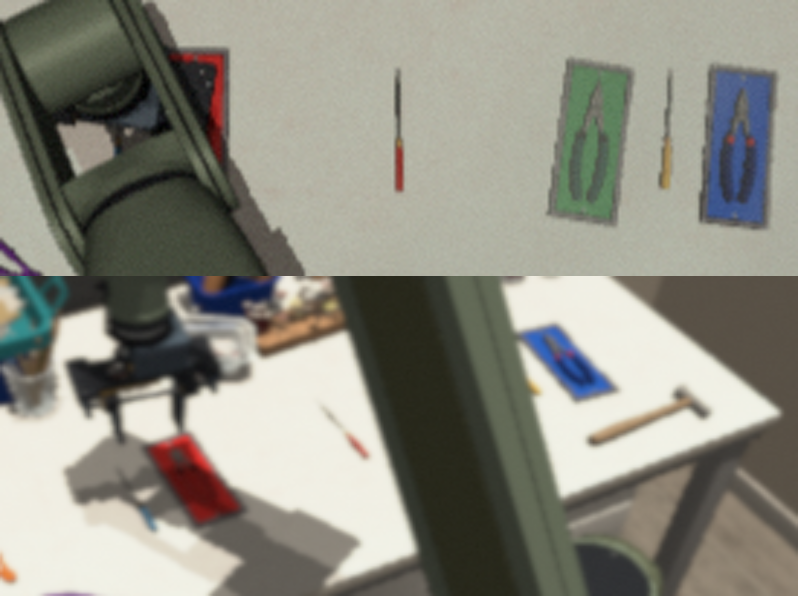

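All three pliers lie centred and lengthways in their trays, and the files haven't moved. The robot is clear of everything, so I am handing in.

```bash
python3 -c "
from workcell import env
print(env.job_done())"
```

```text
the job is handed in; nothing more can be done
None
```

The red, blue and green pliers each lie in the tray of their colour. I picked them up one at a time, and the job was handed in at about 15 s with the gripper open and clear, about 310 mm up.

**Placing:** in the top-camera pictures the red and blue pliers are flat, lengthways and within about 2 mm of their tray centres. The green pliers look equally centred in the last picture, which I judged by eye only. All three are clear of the lip. The red pliers were checked after release; in the final picture the arm mostly hid them from above, and the side view showed them only roughly.

**Files:** the three files measure the same before and after to about 1 mm. For the yellow file only the handle could be measured. One reading of the red file was spoiled by the arm or its shadow; a repeat with the arm moved away agreed.

**Checks that disagreed:**
- The two-view height of the blue pliers came out at 12.6 mm with the two rays missing each other by 7 mm, so I did not use it. I relied on the depth readings (7 to 8.5 mm for the pliers) and the given size.
- The two corners of the red tray floor gave 0 and 8 mm in two views. Their mean matches the stated 4 mm and the depth readings of 3.9 to 4.6 mm.

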